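Park the tamping block along its fence with the push stick

TASK

Take the wooden push stick from its cork mat and, touching the block with nothing but the stick, bring the dark tamping block flat against the fence rail near where it stands, then feed it along the rail, kept snug against the fence all the way, until it is pressed fully home against the end stop under the cup rack. Keep the pressure light, a few newtons and never above 15 N on the fence or 20 N on the stop, let nothing else be disturbed, and finally stand the stick back on its mat and let go.

Things in the scene. Friction and masses are not known exactly. Their poses are not given: they have to be found in the camera images.
- jig: fixed base with a wooden fence rail (24 mm high, 18 mm thick, y = -320 to +18 mm). Origin on the ledge. +y runs along the rail in the feeding direction (roughly to the robot's left), +x from the block into the fence (roughly away from the robot). The rail's straight face is parallel to y and nominally at x = 0, but is clamped up to 3 mm either side of that: feel for it, the measured pose does not tell
- rack: fixed cup rack over the last stretch, with the wooden end stop below it (30 mm high, 18 mm thick, x = -75 to 0). Same origin and axes as the jig. The stop's face, square to the rail, is nominally at y = 0 but is clamped up to 6 mm either side of that: feel for it. The clamped rail and stop do not give under the forces allowed
- rack_top (a point): centre of the top of the cup rack, 82 mm above the ledge. The rack spans y = -112 to +22 mm and x = -127 to +38 mm, underside 64 mm above the ledge, with 10 mm thick round legs at x = -115 and +26 mm, y = -103 and +13 mm. Two cups stand on it, up to 140 mm above the ledge
- block: loose dark wooden tamping block, 60 (x) by 90 (y) by 40 mm high, 0.3 to 0.6 kg; origin at the centre of its underside; +y is the end that goes first, its +x side faces the fence. It starts about 10 to 30 mm off the fence, slightly skewed, centre 215 to 245 mm before the stop. Home: its centre is 30 mm from the rail's face and 45 mm from the stop's. Sliding on the ledge takes about 2 to 7 N
- stick: loose wooden push stick, 0.16 kg, 140 mm long, standing on its flat underside; origin on the underside below the centre of the grip plate, +y to the nose, z up. Body 16 mm high: a bar 22 mm wide from y = -25 to 70 mm, heel 44 mm wide at its rear. With face and pad touching the block at home, its origin is 46 mm from the rail's face and 160 mm from the stop's
- stick_mid (a point): the middle of the stick's underside, 45 mm ahead (+y) of its origin
- mat: the fixed cork mat on which the stick stands, 130 mm (x) by 210 mm (y), 3 mm thick; origin at the centre of its underside. At the start the stick points roughly along the mat's +y
- cup_a: bystander: blue espresso cup, 62 mm wide, 56 mm high, on the rack; origin at the centre of its underside
- cup_b: bystander: the second such cup on the rack
- tamper: bystander: stainless tamper standing upright, 52 mm wide, 88 mm high; origin at the centre of its underside
- tube: bystander: green knock tube, 72 mm wide, 100 mm high, open on top; origin at the centre of its underside
- grinder: bystander: slim hand grinder, 56 mm wide, 220 mm high, crank arm reaching 90 mm to its +y; origin at the centre of its underside
- tin: bystander: square metal tin, 75 mm wide, 50 mm high, lid shut with a knob on it, fixed; origin at the centre of its underside
- tin_lid (a joint): bystander: lid of the tin, 0 is shut, rad
- scoop: bystander: steel spoon, 150 mm long, lying on the ledge
- stick_grip (a point): where to grip the stick: its upright plate, 14 mm thick (stick's x), 44 mm long (y), from 16 to 72 mm above the underside; this point is 47 mm above the underside, over the origin
- stick_face (a point): push face of the stick's L-shaped nose, which pushes the block's rear end: flat, looks to the stick's +y, 70 mm ahead of the origin, x = -27 to +11 mm, 16 mm high; point at mid height
- stick_pad (a point): the pad at the end of the nose's side arm, which presses the block's near side to the fence. The arm lies on the stick's -x side (x = -27 to -17 mm) and runs from the push face on to y = 115 mm; the pad (y = 103 to 115 mm) has its face, looking to +x, at x = -14 mm; point on that face, at mid height
Not all that is in view belongs to the job. What is shaped like the rack but white is not meant.

How it is judged:
By the outcome, as a careful person would: the job done as asked, in the order asked, and still so for the second after the job is handed in, with the robot touching nothing.
It also fails if it takes over 72 s, if anything falls off the work surface, if the arm or the gripper's body presses on something with over 40 N, if the wrist force passes 120 N, or if a joint passes its speed limit or range.

ROBOT

A 6-joint arm with a two-finger parallel gripper is mounted at the origin on the work surface. World frame = base frame: x ahead of the robot, y to its left, z up, the work surface at z = 0. Lengths are in m, angles in degrees, forces in N, time in s.
With the tool pointing down it reaches from about 0.35 to 0.975 m from the base axis. Payload 7.1 kg.
Tool frame: the origin (TCP) lies at the very end of the fingers, on their centre line; the grasp point (between the pads) lies behind it (tcp_to_grasp is the y of the grasp point in the tool frame, in m); y points along the fingers, x is the direction in which the jaws open and shut, and the axes are right-handed (so a half turn about y gives the same grasp; the last joint's range is limited). The gripper opens to 88 mm and grips with 3 to 60 N. Pads are 20 mm wide; open, the fingers measure 115 mm over their backs; the gripper's body (75 mm by 178 mm) begins 61 mm behind the grasp point.
Start: joints at [-68.354, 24.242, 93.386, -0, 62.372, -1.089], TCP at [0.242, -0.576, 0.196] pointing down, gripper open.
Joint ranges: [-172.04, 172.04], [-51.8, 120.97], [4.93, 147.93], [-75.15, 255.16], [6.16, 154.13], [-145.62, 145.62]. Speed limits (degrees/s): [136.94, 136.94, 172.46, 180, 180, 180].

INTERFACE

Orientations are given as a 3x3 rotation matrix whose columns are the frame's x, y, z axes.
In Python, from rig import sense, capture, camera_model, job_done, boxes_of, masks_of, tcp_to_grasp gives the robot as it stands. The module is installed in compiled form; this text tells all that it offers.
- The arm moves only by the tool send_rows, never from a script. Its argument "commands" is one flat list of numbers, 7 for each row, row after row: the shift along the world's x, y, z in m, then the turn, a rotation vector about the world's x, y, z in rad, then the finger opening in m, from 0 to 0.0878. In form: [tx, ty, tz, ax, ay, az, fingers, tx, ty, tz, ax, ay, az, fingers, ...]. A call has 1 to 8 rows; each row is the pose to reach, as a shift and turn from the pose measured when the call began; what a row does not reach only later rows make up. A row lasts 1/8 s, in which the tool goes at most 62.5 mm and 10.7 degrees, less where a joint would pass 70% of its speed; a pose out of reach is approached as far as the arm can. A call with a gripper value outside its range is refused whole. The fingers move at their own pace and stop on an object; "force" is the grip in N (left out, the last holds). Time passes only in rows, so rows that repeat a pose let the fingers close. It gives the time, the measured TCP pose, the force and the opening at its end, in the units of the state.
- sense(): the state, without advancing time (a new reading comes with each control period).
- capture(name): name is "scene" or "top" or "wrist"; returns (picture, depth): 420x560x3 uint8, blue, green, red; 420x560 float32, m along the optical axis (not along the pixel's ray), 0 where there is no reading.
- camera_model(name): a dict with "fx", "fy", "cx", "cy" (pixels), "k1" (the pictures are not rectified: a ray, as slopes to the right and down, at radius r is drawn at 1 + k1 r^2 times it, then the intrinsics apply), "rvec" (rotation vector, rad) and "tvec" (3), from world to camera coordinates, as OpenCV has them. Camera axes: x right, y down, z forward; pixel columns grow to the right and rows downward; lengths in m; the calibration is good to about 2 mm. A picture is of the moment at which its call begins: read the wrist's pose just before it. camera_model takes no time and is no camera call; for the wrist camera it gives the pose at the moment of the call.
- job_done(): hands the job in, once; it reports no verdict.
Trained networks look in the newest picture that a camera, given by its name, has taken for a name from the list of things; names that differ only in an ending like _2 or _b are one class to them, and where a whole thing is asked for, a point or a joint stands for the part that bears it (a point fixed in the world has none). Each returns a list of dicts, best first, with "score" (0 to 1); they miss things now and then, are a little off and sometimes report something else, mostly with a low value. They report only what shows in the picture. A call takes as long as a camera call. They do not tell look-alikes from the thing itself.
- boxes_of(query, camera): "xy" ([column, row] in pixels, amid what is visible of it).
- masks_of(query, camera): "pixels" (420x560 bool, what is visible of it) and "xy" ([column, row] in pixels, amid what is visible of it).
The state is a dict: "clock": time; "joint_positions": joint angles; "qd": joint speeds; "joint_efforts": joint torques, N m; "position": TCP position; "tool_rot": TCP orientation; "force": force on the tool from outside, world axes, zero at the start; "moment": the same for the moment, N m; "grip_width": finger opening in m.
Only numpy, scipy, OpenCV 4.12 (cv2) and the standard library are available. Lean on these libraries where they do the work, as an engineer would, in place of code of your own. Each camera call takes 0.05 s, during which the arm holds its last target. There are 200 camera calls.

## Working session

There is one attempt and no reset: what is moved stays moved. The work goes in short steps, Python scripts to look and compute and a tool call to move; the robot and the scene stay as the last step left them, time stands still between calls to the robot, and variables do not carry over. Pictures are saved under pics/ and viewed, about 8 in all and at most 12, crops included, and the job is handed in when it is done.

Besides the shell and the picture viewer there is one more tool, called after ">>>" as name(argument=value, ...), one argument or row to a line, values as JSON. send_rows: Moves the arm, as the interface text tells. Its arguments: {"type":"object","properties":{"commands":{"type":"array"},"force":{"type":"number"}},"required":["commands"]}

```bash
mkdir -p pics; cat > h.py <<'E'
import numpy as np, cv2
from rig import *
def und(m,u,v):
    xd=np.array([(u-m["cx"])/m["fx"],(v-m["cy"])/m["fy"]],float)
    x=xd.copy()
    for _ in range(20): x=xd/(1+m["k1"]*(x**2).sum(0))
    return x
def world(cam,u,v,d,m=None):
    m=m or camera_model(cam); x=und(m,np.asarray(u,float),np.asarray(v,float))
    P=np.stack([x[0]*d,x[1]*d,d*np.ones_like(x[0])])
    R=cv2.Rodrigues(np.array(m["rvec"],float))[0]; t=np.array(m["tvec"],float).ravel()
    return (R.T@(P.reshape(3,-1)-t[:,None])).T
def plane(cam,u,v,z,m=None):
    m=m or camera_model(cam); R=cv2.Rodrigues(np.array(m["rvec"],float))[0]; t=np.array(m["tvec"],float).ravel()
    c=-R.T@t; x=und(m,np.asarray(u,float),np.asarray(v,float)); r=R.T@np.array([x[0],x[1],1.0]); return c+r*(z-c[2])/r[2]
def proj(cam,P,m=None):
    m=m or camera_model(cam); R=cv2.Rodrigues(np.array(m["rvec"],float))[0]; t=np.array(m["tvec"],float).ravel()
    q=R@np.asarray(P,float)+t; x=q[:2]/q[2]; x=x*(1+m["k1"]*(x@x)); return np.array([x[0]*m["fx"]+m["cx"],x[1]*m["fy"]+m["cy"]])
E
python3 - <<'E'
from h import *
s=sense(); print(s["position"],np.round(s["tool_rot"],3).tolist(),s["clock"],tcp_to_grasp)
for c in("scene","top"):
    p,d=capture(c); np.savez(f"{c}0.npz",p=p,d=d); m=camera_model(c)
    q=p.copy()
    for n in ["block","stick","rack","jig","mat","tamper","tube","grinder","tin","scoop","cup_a"]:
        for b in masks_of(n,c)[:3]:
            if b["score"]<.3: continue
            mk=b["pixels"]&(d>0); v,u=np.nonzero(mk)
            W=world(c,u,v,d[mk]) if len(u) else np.zeros((1,3))
            print(c,n,round(b["score"],2),np.round(b["xy"]),len(u),np.round(np.median(W,0),3),np.round(np.percentile(W,2,0),3),np.round(np.percentile(W,98,0),3))
    cv2.imwrite(f"pics/{c}0.png",cv2.resize(p,(800,600)))
E
```

```text
[ 0.24135508 -0.57587436  0.19569921] [[0.386, -0.001, 0.922], [-0.922, 0.001, 0.386], [-0.002, -1.0, 0.0]] 0.0 -0.0187
scene block 0.83 [260. 220.] 775 [ 0.555 -0.     0.039] [ 0.514 -0.044  0.003] [0.574 0.042 0.043]
scene stick 0.62 [145. 219.] 593 [ 0.493 -0.32   0.019] [ 0.479 -0.36   0.004] [ 0.509 -0.227  0.075]
scene rack 0.97 [398. 183.] 1388 [0.52  0.415 0.08 ] [ 0.421  0.34  -0.001] [0.595 0.493 0.085]
scene rack 0.92 [312. 216.] 1047 [0.596 0.157 0.079] [ 0.471  0.117 -0.001] [0.643 0.246 0.084]
scene jig 0.82 [283. 236.] 1451 [0.611 0.055 0.015] [ 0.587 -0.086  0.   ] [0.634 0.225 0.026]
scene mat 0.97 [166. 219.] 1887 [ 0.483 -0.271  0.002] [ 0.412 -0.389 -0.002] [ 0.54  -0.189  0.006]
scene tamper 0.79 [274. 286.] 393 [0.76  0.007 0.018] [ 0.74  -0.014  0.008] [0.777 0.029 0.089]
scene tube 0.59 [234. 172.] 872 [ 0.41  -0.037  0.064] [ 0.355 -0.07   0.003] [ 0.426 -0.003  0.1  ]
scene tube 0.38 [328. 181.] 443 [0.515 0.206 0.121] [0.5   0.175 0.084] [0.558 0.232 0.139]
scene grinder 0.58 [338. 132.] 857 [0.345 0.275 0.119] [0.311 0.254 0.006] [0.357 0.356 0.213]
scene 
[... 1777 characters left out ...]
81 0.12  0.007] [0.641 0.246 0.087]
top tube 0.64 [302. 269.] 570 [ 0.386 -0.041  0.007] [ 0.356 -0.07  -0.   ] [ 0.422 -0.003  0.103]
top tube 0.41 [390. 238.] 460 [ 0.486 -0.311  0.02 ] [ 0.463 -0.358  0.003] [ 0.506 -0.225  0.078]
top grinder 0.62 [183. 290.] 703 [0.332 0.273 0.172] [ 0.306  0.253 -0.001] [0.355 0.358 0.218]
top tin 0.66 [243. 274.] 684 [0.374 0.127 0.056] [0.338 0.093 0.049] [0.41  0.166 0.101]
top scoop 0.58 [376. 170.] 318 [ 0.698 -0.258  0.012] [ 0.661 -0.299  0.001] [ 0.783 -0.226  0.024]
top cup_a 0.91 [214. 223.] 382 [0.533 0.207 0.1  ] [0.504 0.174 0.084] [0.556 0.229 0.14 ]
top cup_a 0.91 [219. 190.] 343 [0.604 0.199 0.096] [0.571 0.17  0.084] [0.624 0.221 0.14 ]
```

View pics/top0.png

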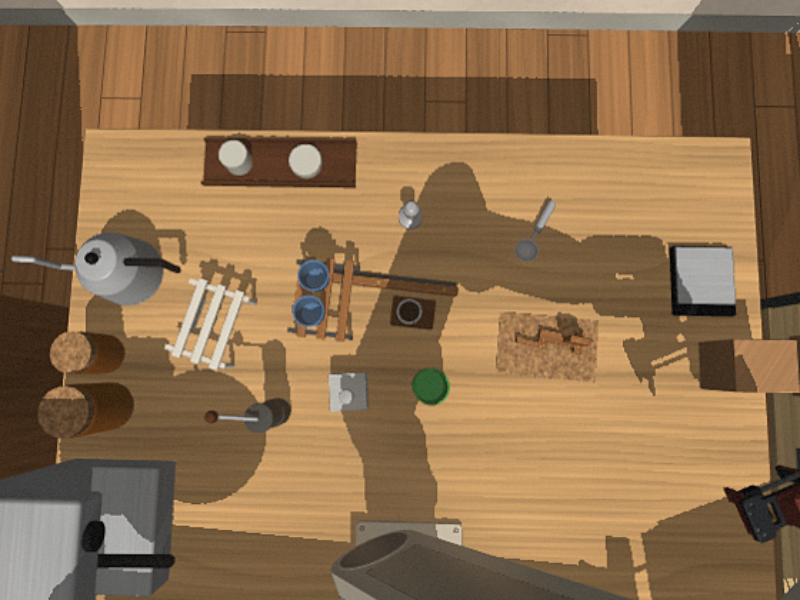

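```bash
python3 - <<'E'
from h import *
z=np.load("top0.npz");p,d=z["p"],z["d"]
q=cv2.resize(p[190:290,340:440],(600,600),interpolation=cv2.INTER_CUBIC)
r=cv2.resize(p[150:260,180:330],(800,587),interpolation=cv2.INTER_CUBIC)
cv2.imwrite("pics/stick0.png",q);cv2.imwrite("pics/jig0.png",r)
v,u=np.mgrid[0:420,0:560]; W=world("top",u.ravel(),v.ravel(),d.ravel())
ok=(d.ravel()>0)
def rect(sel,name):
    P=W[sel&ok]; r=cv2.minAreaRect(P[:,:2].astype(np.float32)*1000); print(name,len(P),r, np.round(P.mean(0),4))
X,Y,Z=W.T
rect((X>.49)&(X<.585)&(Y>-.07)&(Y<.07)&(Z>.034)&(Z<.05),"block top")
rect((X>.44)&(X<.53)&(Y>-.40)&(Y<-.2)&(Z>.012)&(Z<.03),"stick body")
rect((X>.44)&(X<.53)&(Y>-.40)&(Y<-.2)&(Z>.066)&(Z<.085),"stick plate")
s=(X>.57)&(X<.65)&(Y>-.15)&(Y<.11)&(Z>.018)&(Z<.03)
rect(s,"rail"); rect((X>.45)&(X<.66)&(Y>.1)&(Y<.28)&(Z>.074)&(Z<.09),"rack")
P=W[s&ok]; print(np.polyfit(P[:,1],P[:,0],1))
rect((X>.38)&(X<.57)&(Y>-.42)&(Y<-.15)&(Z>.0015)&(Z<.012),"mat")
E
```

```text
block top 606 ((540.6016845703125, -0.4584503173828125), (89.68594360351562, 60.06290817260742), 84.64983367919922) [ 5.401e-01 -4.000e-04  4.080e-02]
stick body 308 ((490.93756103515625, -292.6395568847656), (140.2245330810547, 51.583274841308594), 78.802001953125) [ 0.4871 -0.2951  0.0196]
stick plate 81 ((486.3150634765625, -337.3817443847656), (44.03789520263672, 14.113808631896973), 78.82000732421875) [ 0.4861 -0.3363  0.075 ]
rail 411 ((597.959716796875, 6.341400146484375), (205.92581176757812, 18.841388702392578), 84.70350646972656) [0.5977 0.0067 0.0241]
rack 1061 ((561.3445434570312, 183.20758056640625), (127.61337280273438, 164.8845977783203), 84.73763275146484) [0.5574 0.174  0.0833]
[0.09159498 0.59710643]
mat 3018 ((474.87530517578125, -285.0764465332031), (189.5471649169922, 269.9769287109375), 0.05260418355464935) [ 0.4743 -0.2842  0.004 ]
```

View pics/stick0.png

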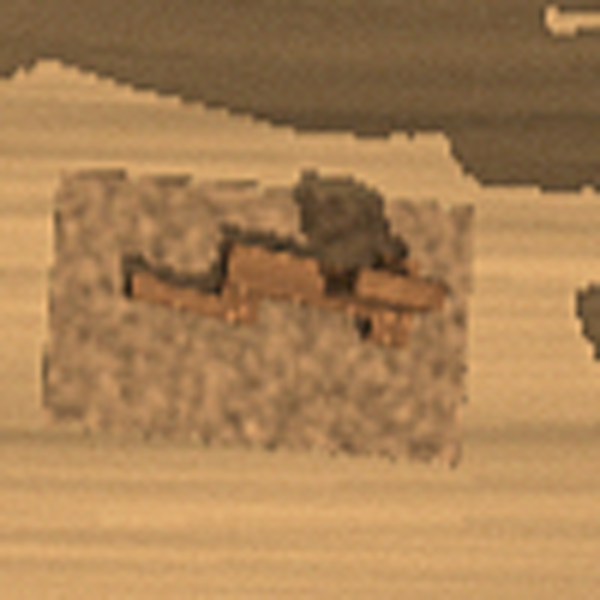

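Top view: the only push stick is on the cork mat at (392,238): plate right, nose left (+y), arm on the near side. Possible confusions are the scoop (376,170) and the rail (278,197), and for the rack the white one (146,225); the right rack is the brown one with blue cups (237,207). The crop confirms the stick.

>>> send_rows(
  commands=[0.04,0.04,0,0,0,0.163,0.05,0.082,0.08,0,0,0,0.326,0.05,0.123,0.12,0,0,0,0.49,0.05,0.163,0.16,-0.01,0,0,0.653,0.05,0.204,0.2,-0.02,0,0,0.816,0.05,0.245,0.2385,-0.03,0,0,0.979,0.05,0.245,0.2385,-0.03,0,0,0.979,0.05],
  force=25,
)

```text
clock: 2.08
position: [0.4885, -0.3351, 0.1658]
tool_rot: [[0.982, -0.001, 0.188], [-0.188, 0.001, 0.982], [-0.001, -1.0, 0.001]]
force: [-0.7, 0.3, 0.1]
grip_width: 0.0499
```

```bash
python3 - <<'E'
from h import *
s=sense(); m=camera_model("wrist");p,d=capture("wrist"); np.savez("w0.npz",p=p,d=d)
print(s["position"],np.round(s["tool_rot"],3).tolist(),s["clock"],s["force"])
v,u=np.mgrid[0:420,0:560]; W=world("wrist",u.ravel(),v.ravel(),d.ravel(),m); X,Y,Z=W.T; ok=d.ravel()>0
def rect(sel,name):
    P=W[sel&ok]
    if len(P)>5: print(name,len(P),cv2.minAreaRect(P[:,:2].astype(np.float32)*1000), np.round(P.mean(0),4))
b=(X>.43)&(X<.54)&(Y>-.40)&(Y<-.2)
rect(b&(Z>.012)&(Z<.03),"body"); rect(b&(Z>.068)&(Z<.085),"plate")
cv2.imwrite("pics/w0.png",p)
E
```

```text
[ 0.48849852 -0.33512281  0.16576035] [[0.982, -0.001, 0.188], [-0.188, 0.001, 0.982], [-0.001, -1.0, 0.001]] 2.075 [-0.66556194  0.3307223   0.06085319]
body 3062 ((488.97442626953125, -293.2276611328125), (141.54840087890625, 44.491458892822266), 82.29324340820312) [ 0.4864 -0.2943  0.0187]
plate 907 ((484.40435791015625, -337.92889404296875), (44.14448547363281, 13.730385780334473), 78.71569061279297) [ 0.4845 -0.3365  0.0741]
```

View pics/w0.png

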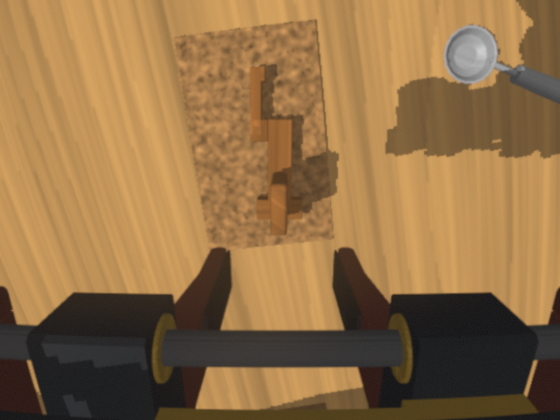

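Wrist view: the plate is at (278,210) between the open fingers, nose up the image at (258,70). Descending.

>>> send_rows(
  commands=[-0.0035,-0.0026,-0.05,0,0,-0.007,0.05,-0.0035,-0.0026,-0.1,0,0,-0.007,0.05,-0.0035,-0.0026,-0.13,0,0,-0.007,0.05,-0.0035,-0.0026,-0.13,0,0,-0.007,0.05,-0.0035,-0.0026,-0.13,0,0,-0.007,0.004,-0.0035,-0.0026,-0.13,0,0,-0.007,0.004,-0.0035,-0.0026,-0.13,0,0,-0.007,0.004,-0.0035,-0.0026,-0.13,0,0,-0.007,0.004],
  force=35,
)

```text
clock: 3.12
position: [0.4842, -0.3395, 0.0368]
tool_rot: [[0.98, 0.0, 0.198], [-0.198, -0.0, 0.98], [0.0, -1.0, -0.0]]
force: [1.3, -0.6, -1.2]
grip_width: 0.014
```

>>> send_rows(
  commands=[0,0,0.02,0,0,0,0.004,0,0,0.06,0,0,0,0.004,0.003,0.04,0.08,0,0,0.02,0.004,0.007,0.09,0.08,0,0,0.05,0.004,0.012,0.14,0.08,0,0,0.08,0.004,0.016,0.18,0.08,0,0,0.106,0.004,0.018,0.2,0.08,0,0,0.106,0.004,0.018,0.2,0.08,0,0,0.106,0.004],
)

```text
clock: 4.12
position: [0.5026, -0.1383, 0.118]
tool_rot: [[0.996, 0.001, 0.091], [-0.091, -0.001, 0.996], [0.001, -1.0, -0.001]]
force: [-0.1, -0.2, -2.0]
grip_width: 0.0138
```

```bash
cat > look.py <<'E'
from h import *
import sys
n=sys.argv[1]
s=sense(); m=camera_model("wrist");p,d=capture("wrist"); np.savez(n+".npz",p=p,d=d)
print(s["position"],np.round(s["tool_rot"],3).tolist(),s["clock"],s["force"],s["grip_width"])
v,u=np.mgrid[0:420,0:560]; W=world("wrist",u.ravel(),v.ravel(),d.ravel(),m); X,Y,Z=W.T; ok=d.ravel()>0
zs=s["position"][2]-.0338
O=np.array([.6098,.2239]); ex=np.array([.9958,-.092]); ey=np.array([.092,.9958])
J=(W[:,:2]-O)@np.c_[ex,ey]*1000
def rect(sel,name):
    P=J[sel&ok]
    if len(P)>5: print(name,len(P),cv2.minAreaRect(P.astype(np.float32)),"jig mean",np.round(P.mean(0),1),"z",np.median(Z[sel&ok]).round(4),"pct",np.percentile(P,[1,99],axis=0).round(1).tolist())
a,b=J.T
print("tcp jig",((np.array(s["position"][:2])-O)@np.c_[ex,ey]*1000).round(1),"stick bottom",zs)
rect((a>-90)&(a<-8)&(b>-300)&(b<-165)&(abs(Z-.04)<.006),"block")
rect((a>-11)&(a<35)&(b>-330)&(b<-140)&(abs(Z-.024)<.005),"rail")
t=(np.array(s["position"][:2])-O)@np.c_[ex,ey]*1000
near=(abs(a-t[0])<45)&(b>t[1]-60)&(b<t[1]+140)
rect(near&(abs(Z-zs-.072)<.005),"plate"); rect(near&(abs(Z-zs-.016)<.005),"body")
cv2.imwrite(f"pics/{n}.png",p)
E
python3 look.py w1
```

```text
[ 0.50258986 -0.1382604   0.1180063 ] [[0.996, 0.001, 0.091], [-0.091, -0.001, 0.996], [0.001, -1.0, -0.001]] 4.125 [-0.12533152 -0.23255131 -2.01082776] 0.01382517305760257
tcp jig [ -73.4 -370.5] stick bottom 0.08420630256629637
block 6962 ((-50.11301803588867, -248.99859619140625), (60.42548751831055, 53.00681686401367), 0.1810082644224167) jig mean [ -50.5 -248.8] z 0.0399 pct [[-79.7, -274.8], [-21.1, -223.6]]
rail 3568 ((5.938258171081543, -269.1180419921875), (103.42256164550781, 19.14373207092285), 89.94466400146484) jig mean [   5.5 -267.7] z 0.0235 pct [[-3.1, -319.8], [14.9, -218.4]]
plate 3024 ((-76.83554077148438, -367.97845458984375), (44.25129318237305, 30.046791076660156), 72.57418823242188) jig mean [ -74.2 -366. ] z 0.1558 pct [[-88.5, -389.4], [-59.9, -347.1]]
body 6780 ((-78.43603515625, -319.1112976074219), (44.14823532104492, 133.25265502929688), 4.605110168457031) jig mean [ -82.  -312.6] z 0.0999 pct [[-100.3, -376.7], [-56.1, -255.3]]
```

View pics/w1.png

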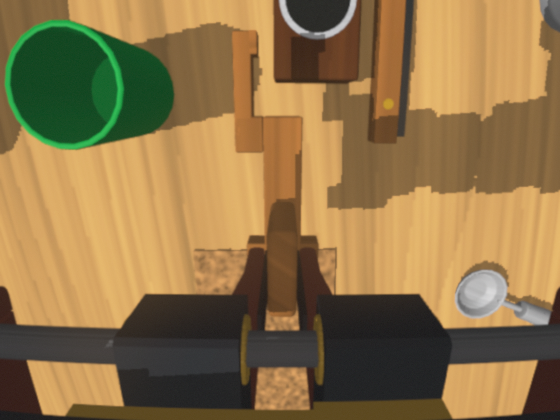

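Stick held square; block rear edge at about row 80, pad arm tip at (245,40) to the left (near side) of the block. Lowering beside/behind it.

>>> send_rows(
  commands=[-0.0016,0.0152,-0.01,0,0,0,0.004,-0.0016,0.0152,-0.03,0,0,0,0.004,-0.0016,0.0152,-0.05,0,0,0,0.004,-0.0016,0.0152,-0.07,0,0,0,0.004,-0.0016,0.0152,-0.078,0,0,0,0.004,-0.0016,0.0152,-0.083,0,0,0,0.004,-0.0016,0.0152,-0.083,0,0,0,0.004,-0.0016,0.0152,-0.083,0,0,0,0.004],
)

```text
clock: 5.18
position: [0.5014, -0.1241, 0.0354]
tool_rot: [[0.996, 0.002, 0.092], [-0.092, -0.001, 0.996], [0.002, -1.0, -0.001]]
force: [0.8, -0.1, -1.8]
grip_width: 0.0139
```

```bash
sed -i 's/^O=/O=/' look.py; python3 look.py w2; python3 -c "
from rig import *
s=sense();print(s['force'],s['moment'])"
```

```text
[ 0.50142957 -0.12410155  0.03538622] [[0.996, 0.002, 0.092], [-0.092, -0.001, 0.996], [0.002, -1.0, -0.001]] 5.175 [ 0.79594426 -0.09985219 -1.76803522] 0.013941771231835254
tcp jig [ -75.9 -356.5] stick bottom 0.0015862196168406548
block 12026 ((-49.98810577392578, -252.758056640625), (45.09877014160156, 60.25142288208008), 89.75788879394531) jig mean [ -50.6 -252.7] z 0.0398 pct [[-79.6, -274.7], [-21.2, -231.7]]
rail 6268 ((6.0218505859375, -272.5981140136719), (96.01884460449219, 19.23331069946289), 89.77806854248047) jig mean [   5.4 -270.6] z 0.0235 pct [[-3.0, -319.3], [14.9, -225.9]]
plate 2997 ((-73.95429229736328, -353.65496826171875), (30.156112670898438, 43.70014953613281), 17.33186912536621) jig mean [ -76.6 -352. ] z 0.0732 pct [[-90.8, -375.3], [-62.3, -333.1]]
body 6796 ((-69.03180694580078, -305.3275451660156), (128.75430297851562, 72.3948745727539), 87.81982421875) jig mean [ -84.3 -298.5] z 0.0172 pct [[-102.6, -362.7], [-57.8, -241.4]]
[ 0.79116417 -0.42891889 -2.04813719] [-0.05120944 -0.09349183 -0.00340544]
```

>>> send_rows(
  commands=[0.0004,0.0045,0,0,0,0,0.004,0.0008,0.009,0,0,0,0,0.004,0.0048,0.0086,0,0,0,0,0.004,0.0088,0.0082,0,0,0,0,0.004,0.0108,0.008,0,0,0,0,0.004,0.0128,0.0078,0,0,0,0,0.004,0.0148,0.0077,0,0,0,0,0.004],
)

```text
clock: 6.1
position: [0.5153, -0.1163, 0.0351]
tool_rot: [[0.996, 0.0, 0.092], [-0.092, -0.001, 0.996], [0.0, -1.0, -0.001]]
force: [-3.7, -0.4, -0.6]
grip_width: 0.0137
```

```bash
cat > j.py <<'E'
from rig import *
import numpy as np
s=sense();O=np.array([.6098,.2239]);M=np.c_[[.9958,-.092],[.092,.9958]]
f=np.array(s['force'])-[.5,-.2,-1.9]
print(s['clock'],"tcp jig",((np.array(s['position'][:2])-O)@M*1000).round(2),"z",round(s['position'][2],4),"F jig",(f[:2]@M).round(2),"fz",round(f[2],2),"yaw",np.degrees(np.arctan2(s['tool_rot'][1][0],s['tool_rot'][0][0])).round(2),"mom",np.round(s['moment'],2))
E
python3 j.py
```

```text
6.1 tcp jig [ -62.77 -347.49] z 0.0351 F jig [-4.15 -0.57] fz 1.33 yaw -5.25 mom [-0.01  0.57  0.36]
```

>>> send_rows(
  commands=[0.0013,-0.0001,0,0,0,0,0.004,0.0026,-0.0002,0,0,0,0,0.004,0.0039,-0.0004,0,0,0,0,0.004,0.0052,-0.0005,0,0,0,0,0.004,0.0065,-0.0006,0,0,0,0,0.004,0.0078,-0.0007,0,0,0,0,0.004,0.0091,-0.0008,0,0,0,0,0.004,0.0104,-0.001,0,0,0,0,0.004],
)

```text
clock: 7.1
position: [0.5258, -0.1173, 0.0351]
tool_rot: [[0.996, 0.0, 0.092], [-0.092, -0.001, 0.996], [0.0, -1.0, -0.001]]
force: [-2.7, 0.4, -0.9]
grip_width: 0.0139
```

```bash
python3 look.py w3; python3 j.py
```

```text
[ 0.52579182 -0.1173191   0.03508393] [[0.996, 0.0, 0.092], [-0.092, -0.001, 0.996], [0.0, -1.0, -0.001]] 7.1 [-2.71240257  0.44599439 -0.92310642] 0.013855085152331921
tcp jig [ -52.3 -347.5] stick bottom 0.00128392582584759
block 14012 ((-37.872581481933594, -248.34654235839844), (60.14200210571289, 52.99235153198242), 0.5525190830230713) jig mean [ -37.9 -247.6] z 0.04 pct [[-66.7, -273.6], [-8.8, -222.9]]
rail 6743 ((6.193254470825195, -268.591552734375), (103.66124725341797, 18.98850440979004), 89.82725524902344) jig mean [   5.7 -265.9] z 0.0235 pct [[-2.8, -318.9], [15.0, -218.0]]
plate 2990 ((-50.14987564086914, -344.6462097167969), (30.048416137695312, 44.035118103027344), 18.120201110839844) jig mean [ -52.9 -343. ] z 0.0728 pct [[-66.9, -366.3], [-38.7, -324.2]]
body 6736 ((-58.06619644165039, -296.29241943359375), (44.179019927978516, 133.7672882080078), 4.898319244384766) jig mean [ -61.6 -290.1] z 0.0171 pct [[-80.2, -353.8], [-34.7, -232.8]]
7.15 tcp jig [ -51.98 -347.55] z 0.0352 F jig [-2.64 -0.12] fz 0.59 yaw -5.26 mom [0.07 0.49 0.3 ]
```

>>> send_rows(
  commands=[0.0007,-0.0001,0,0,0,0,0.004,0.0014,-0.0001,0,0,0,0,0.004,0.0021,-0.0002,0,0,0,0,0.004,0.0028,-0.0003,0,0,0,0,0.004,0.0035,-0.0003,0,0,0,0,0.004,0.0042,-0.0004,0,0,0,0,0.004],
)

```text
clock: 7.9
position: [0.53, -0.1177, 0.0351]
tool_rot: [[0.996, 0.0, 0.091], [-0.091, -0.001, 0.996], [0.0, -1.0, -0.001]]
force: [-3.3, 0.6, -1.1]
grip_width: 0.0135
```

```bash
python3 j.py
```

```text
7.9 tcp jig [ -47.99 -347.49] z 0.0351 F jig [-3.91  0.44] fz 0.84 yaw -5.25 mom [0.16 0.66 0.38]
```

>>> send_rows(
  commands=[0.0004,0,0,0,0,0,0.004,0.0008,-0.0001,0,0,0,0,0.004,0.0011,-0.0001,0,0,0,0,0.004],
)

```text
clock: 8.28
position: [0.5308, -0.1177, 0.035]
tool_rot: [[0.996, -0.0, 0.091], [-0.091, -0.001, 0.996], [-0.0, -1.0, -0.001]]
force: [-3.9, 1.3, -1.2]
grip_width: 0.0141
```

```bash
python3 look.py w4; python3 j.py
```

```text
[ 0.53083004 -0.11771748  0.03498649] [[0.996, -0.0, 0.091], [-0.091, -0.001, 0.996], [-0.0, -1.0, -0.001]] 8.275 [-3.85826271  1.31668639 -1.24224514] 0.0141057884814305
tcp jig [ -47.2 -347.4] stick bottom 0.0011864945052217912
block 13150 ((-36.04087829589844, -248.54281616210938), (56.21005630493164, 52.82612609863281), 0.16576991975307465) jig mean [ -35.8 -247.5] z 0.04 pct [[-62.8, -273.5], [-8.5, -223.0]]
rail 6048 ((6.226171493530273, -268.98486328125), (103.77037048339844, 18.63361930847168), 89.75721740722656) jig mean [   6.6 -268.4] z 0.0236 pct [[-2.6, -319.5], [15.0, -218.2]]
plate 2988 ((-50.437461853027344, -344.66424560546875), (43.751216888427734, 30.089427947998047), 72.5861587524414) jig mean [ -47.8 -342.9] z 0.0727 pct [[-62.0, -366.1], [-33.8, -324.1]]
body 7067 ((-39.100399017333984, -296.0174560546875), (74.12613677978516, 130.4086151123047), 0.8577041029930115) jig mean [ -54.7 -290.9] z 0.0171 pct [[-76.0, -353.8], [-2.4, -233.2]]
8.325 tcp jig [ -47.17 -347.42] z 0.035 F jig [-4.29 -0.27] fz 1.28 yaw -5.24 mom [0.19 0.89 0.48]
```

>>> send_rows(
  commands=[0.0005,0,0,0,0,0,0.004,0.001,-0.0001,0,0,0,0,0.004,0.001,-0.0001,0,0,0,0,0.004],
)

```text
clock: 8.7
position: [0.5316, -0.1177, 0.0349]
tool_rot: [[0.996, -0.001, 0.091], [-0.091, -0.001, 0.996], [-0.001, -1.0, -0.001]]
force: [-4.6, 0.8, -0.5]
grip_width: 0.0137
```

```bash
python3 j.py
```

```text
8.7 tcp jig [ -46.46 -347.35] z 0.0349 F jig [-5.16  0.5 ] fz 1.4 yaw -5.23 mom [0.29 1.05 0.52]
```

>>> send_rows(
  commands=[0.0005,0,0,0,0,0,0.004,0.001,-0.0001,0,0,0,0,0.004,0.001,-0.0001,0,0,0,0,0.004],
)

```text
clock: 9.07
position: [0.5323, -0.1177, 0.0348]
tool_rot: [[0.996, -0.002, 0.091], [-0.091, -0.0, 0.996], [-0.002, -1.0, -0.001]]
force: [-5.2, 1.5, 0.4]
grip_width: 0.0137
```

```bash
python3 look.py w5; python3 j.py
```

```text
[ 0.53227258 -0.11767997  0.0347849 ] [[0.996, -0.002, 0.091], [-0.091, -0.0, 0.996], [-0.002, -1.0, -0.001]] 9.075 [-5.22633665  1.51700367  0.37658659] 0.013702272796498478
tcp jig [ -45.8 -347.3] stick bottom 0.0009849020364151098
block 13165 ((-35.943397521972656, -248.33709716796875), (56.239501953125, 52.794456481933594), 0.42953333258628845) jig mean [ -35.8 -247.4] z 0.04 pct [[-62.7, -273.8], [-8.6, -222.9]]
rail 6088 ((6.255550384521484, -268.679931640625), (103.73091888427734, 18.57481575012207), 89.62432861328125) jig mean [   6.6 -268.1] z 0.0236 pct [[-2.6, -319.2], [15.0, -218.0]]
plate 2993 ((-43.540218353271484, -344.40631103515625), (30.018735885620117, 43.792198181152344), 18.424789428710938) jig mean [ -46.4 -342.6] z 0.0726 pct [[-60.6, -365.8], [-32.1, -323.9]]
body 7042 ((-38.1384391784668, -295.7226257324219), (74.23097229003906, 131.35240173339844), 1.810686469078064) jig mean [ -54.1 -290.6] z 0.017 pct [[-75.7, -353.5], [-2.4, -233.1]]
9.125 tcp jig [ -45.8  -347.28] z 0.0348 F jig [-5.99  0.3 ] fz 2.67 yaw -5.22 mom [0.28 1.1  0.62]
```

View pics/w5.png

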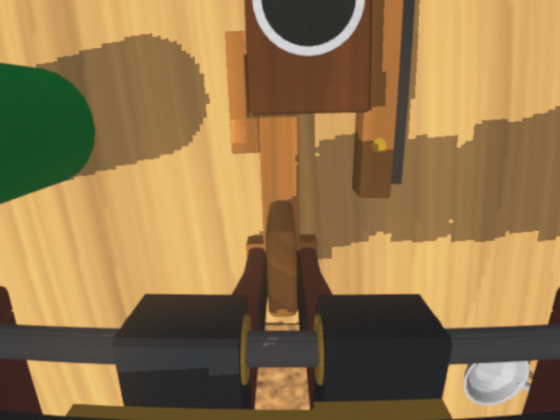

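Block's far side is against the rail (row 60–110 touches it), and it no longer moves as the force rises to about 5.5 N. Feeding starts.

>>> send_rows(
  commands=[0.0001,0.001,0.0007,0,0,0,0.004,0.0002,0.002,0.0007,0,0,0,0.004,0.0003,0.0035,0.0007,0,0,0,0.004,0.0005,0.005,0.0007,0,0,0,0.004,0.0006,0.0065,0.0007,0,0,0,0.004,0.0007,0.008,0.0007,0,0,0,0.004,0.0009,0.01,0.0007,0,0,0,0.004,0.0011,0.012,0.0007,0,0,0,0.004],
)

```text
clock: 10.12
position: [0.5339, -0.1067, 0.0359]
tool_rot: [[0.996, -0.001, 0.091], [-0.091, -0.002, 0.996], [-0.0, -1.0, -0.002]]
force: [-5.6, -6.1, 2.2]
grip_width: 0.0139
```

```bash
python3 look.py w6; python3 j.py
```

```text
[ 0.53390988 -0.10669426  0.03589809] [[0.996, -0.001, 0.091], [-0.091, -0.002, 0.996], [-0.0, -1.0, -0.002]] 10.125 [-5.56088005 -6.12194177  2.19719731] 0.01388962942368058
tcp jig [ -45.2 -336.2] stick bottom 0.0020980939528772585
block 13371 ((-35.32798385620117, -237.86514282226562), (54.744537353515625, 54.69134521484375), 0.09917603433132172) jig mean [ -35.2 -237.2] z 0.0401 pct [[-61.8, -264.6], [-8.5, -211.5]]
rail 6388 ((6.505809783935547, -263.01629638671875), (115.0868911743164, 18.687076568603516), 89.74168395996094) jig mean [   6.8 -263.2] z 0.0236 pct [[-2.6, -319.2], [15.0, -207.0]]
plate 3013 ((-48.22825622558594, -333.41058349609375), (43.45820236206055, 30.389793395996094), 72.57322692871094) jig mean [ -45.8 -331.6] z 0.0736 pct [[-60.0, -354.8], [-31.6, -312.9]]
body 7034 ((-37.37465286254883, -284.6429443359375), (74.85831451416016, 128.96621704101562), 1.0278598070144653) jig mean [ -52.4 -280.8] z 0.0172 pct [[-74.7, -342.4], [-1.7, -222.8]]
10.175 tcp jig [ -45.22 -335.96] z 0.0359 F jig [-5.81 -5.72] fz 3.12 yaw -5.2 mom [-1.05  1.05  0.43]
```

>>> send_rows(
  commands=[0.0003,0.003,0,0.004,0,0,0.004,0.0006,0.006,0,0.008,0,0,0.004,0.0009,0.0095,0,0.012,-0.001,0,0.004,0.0012,0.013,0,0.012,-0.001,0,0.004,0.0015,0.0165,0,0.012,-0.001,0,0.004,0.0018,0.02,0,0.012,-0.001,0,0.004,0.0022,0.0235,0,0.012,-0.001,0,0.004,0.0025,0.027,0,0.012,-0.001,0,0.004],
)

```text
clock: 11.18
position: [0.5371, -0.0803, 0.0362]
tool_rot: [[0.996, 0.002, 0.091], [-0.091, 0.009, 0.996], [0.001, -1.0, 0.009]]
force: [-5.1, -5.3, 0.7]
grip_width: 0.0135
```

```bash
python3 j.py
```

```text
11.175 tcp jig [ -44.46 -309.62] z 0.0362 F jig [-5.06 -5.6 ] fz 2.58 yaw -5.2 mom [-1.14  1.01  0.35]
```

>>> send_rows(
  commands=[0.0003,0.0035,0,0,0,0,0.004,0.0006,0.007,0,0,0,0,0.004,0.0009,0.0105,0,0,0,0,0.004,0.0012,0.014,0,0,0,0,0.004,0.0015,0.0175,0,0,0,0,0.004,0.0019,0.021,0,0,0,0,0.004,0.0022,0.0245,0,0,0,0,0.004,0.0025,0.028,0,0,0,0,0.004],
)

```text
clock: 12.18
position: [0.5399, -0.053, 0.0365]
tool_rot: [[0.996, 0.003, 0.091], [-0.091, 0.008, 0.996], [0.002, -1.0, 0.008]]
force: [-4.9, -5.7, 1.2]
grip_width: 0.0141
```

```bash
sed -i 's/(b>-300)&(b<-165)/(b>-300)\&(b<-115)/;s/(b<-140)/(b<-115)/' look.py; python3 look.py w7; python3 j.py
```

```text
[ 0.53993219 -0.05303721  0.03647636] [[0.996, 0.003, 0.091], [-0.091, 0.008, 0.996], [0.002, -1.0, 0.008]] 12.175 [-4.8691393  -5.7413665   1.16482656] 0.01412710721671926
tcp jig [ -44.1 -282.2] stick bottom 0.0026763550248278117
block 13583 ((-35.34904479980469, -209.3505401611328), (54.69633483886719, 107.18854522705078), 0.005975973326712847) jig mean [ -35.3 -184.3] z 0.0401 pct [[-61.8, -259.7], [-8.6, -157.1]]
rail 8756 ((6.572613716125488, -234.52032470703125), (167.0974884033203, 18.949796676635742), 89.93738555908203) jig mean [   6.6 -231.4] z 0.0236 pct [[-2.7, -315.2], [15.2, -152.7]]
plate 3017 ((-42.08958053588867, -279.6728210449219), (30.06393814086914, 43.68709182739258), 18.01666831970215) jig mean [ -44.8 -278.2] z 0.0741 pct [[-59.2, -301.2], [-30.6, -259.4]]
body 7580 ((-37.42352294921875, -237.0859832763672), (76.62942504882812, 165.26634216308594), 0.00455424515530467) jig mean [ -47.6 -231.7] z 0.0175 pct [[-74.6, -310.1], [0.5, -169.9]]
12.225 tcp jig [ -44.14 -281.8 ] z 0.0364 F jig [-5.5 -4.8] fz 2.39 yaw -5.19 mom [-0.93  1.01  0.31]
```

View pics/w7.png

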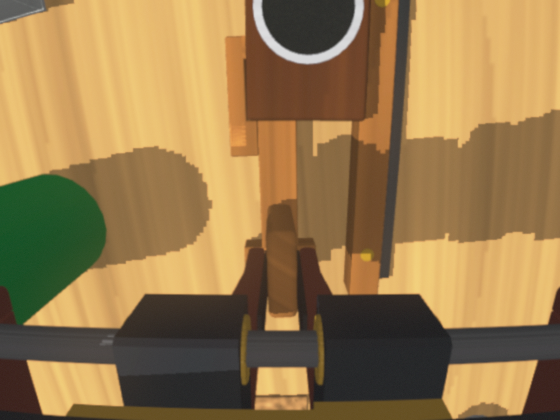

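>>> send_rows(
  commands=[0.0004,0.004,-0.0002,0,0,0,0.004,0.0008,0.0085,-0.0005,0,0,0,0.004,0.0012,0.013,-0.0005,0,0,0,0.004,0.0016,0.0175,-0.0005,0,0,0,0.004,0.002,0.022,-0.0005,0,0,0,0.004,0.0024,0.0265,-0.0005,0,0,0,0.004,0.0028,0.031,-0.0005,0,0,0,0.004,0.0032,0.0355,-0.0005,0,0,0,0.004],
)

```text
clock: 13.22
position: [0.5434, -0.0178, 0.0362]
tool_rot: [[0.996, 0.003, 0.09], [-0.09, 0.007, 0.996], [0.002, -1.0, 0.007]]
force: [-4.8, -6.7, 1.8]
grip_width: 0.0138
```

```bash
python3 j.py; python3 - <<'E'
from h import *
m=camera_model("wrist");R=cv2.Rodrigues(np.array(m["rvec"],float))[0];c=-R.T@np.array(m["tvec"]).ravel();s=sense();print("cam rel tcp",c-s["position"])
z=np.load("top0.npz");d=z["d"]; v,u=np.mgrid[0:420,0:560]; W=world("top",u.ravel(),v.ravel(),d.ravel()); O=np.array([.6098,.2239]); J=(W[:,:2]-O)@np.c_[[.9958,-.092],[.092,.9958]]*1000
k=(W[:,2]>.12)&(W[:,2]<.15)&(abs(J[:,0]+40)<90)&(abs(J[:,1]+30)<60);print(J[k].min(0),J[k].max(0))
E
```

```text
13.225 tcp jig [ -43.84 -246.81] z 0.0362 F jig [-4.64 -6.91] fz 3.73 yaw -5.19 mom [-1.22  1.05  0.4 ]
cam rel tcp [0.00610373 0.0742277  0.18848433]
[-108.69423822  -60.40157804] [21.78125838  0.6930147 ]
```

>>> send_rows(
  commands=[0.0004,0.004,0,0,0,0,0.004,0.0008,0.0085,0,0,0,0,0.004,0.0012,0.013,0,0,0,0,0.004,0.0017,0.0175,0,0,0,0,0.004,0.0021,0.022,0,0,0,0,0.004,0.0026,0.0265,0,0,0,0,0.004,0.003,0.031,0,0,0,0,0.004,0.0034,0.0355,0,0,0,0,0.004],
)

```text
clock: 14.22
position: [0.5468, 0.017, 0.0364]
tool_rot: [[0.996, 0.003, 0.09], [-0.09, 0.006, 0.996], [0.002, -1.0, 0.006]]
force: [-6.1, -6.0, 1.2]
grip_width: 0.0139
```

```bash
python3 look.py w8; python3 j.py
```

```text
[0.5467982  0.0170161  0.03641859] [[0.996, 0.003, 0.09], [-0.09, 0.006, 0.996], [0.002, -1.0, 0.006]] 14.225 [-6.05872372 -5.97433984  1.22845408] 0.01389925326929035
tcp jig [ -43.7 -211.8] stick bottom 0.0026185868408683394
block 6299 ((-34.93811798095703, -153.79818725585938), (54.38889694213867, 77.86980438232422), 0.4899647831916809) jig mean [ -35.3 -129.6] z 0.0396 pct [[-61.6, -189.7], [-8.6, -115.2]]
rail 6877 ((6.517599105834961, -181.63189697265625), (133.2374725341797, 18.832931518554688), 89.98661804199219) jig mean [   6.2 -178.5] z 0.0236 pct [[-2.6, -245.2], [15.1, -116.3]]
plate 4084 ((-41.509830474853516, -164.7445068359375), (89.88369750976562, 134.48016357421875), 1.9323498010635376) jig mean [ -43.9 -179.8] z 0.0744 pct [[-85.2, -230.3], [-1.8, -99.1]]
body 7647 ((-37.12383270263672, -169.30113220214844), (77.0910873413086, 163.6883087158203), 0.1217157319188118) jig mean [ -47.  -161.4] z 0.0174 pct [[-74.5, -239.8], [1.0, -99.5]]
14.275 tcp jig [ -43.68 -211.29] z 0.0364 F jig [-6.45 -4.33] fz 3.8 yaw -5.18 mom [-0.95  1.1   0.38]
```

>>> send_rows(
  commands=[0.0003,0.0035,-0.0003,0,0,0,0.004,0.0006,0.007,-0.0003,0,0,0,0.004,0.0009,0.0105,-0.0003,0,0,0,0.004,0.0012,0.014,-0.0003,0,0,0,0.004,0.0016,0.018,-0.0003,0,0,0,0.004,0.0019,0.0215,-0.0003,0,0,0,0.004,0.0022,0.025,-0.0003,0,0,0,0.004,0.0025,0.028,-0.0003,0,0,0,0.004],
)

```text
clock: 15.28
position: [0.5494, 0.0449, 0.0363]
tool_rot: [[0.996, 0.003, 0.09], [-0.09, 0.005, 0.996], [0.003, -1.0, 0.006]]
force: [-5.0, -5.7, 1.7]
grip_width: 0.0137
```

```bash
python3 j.py
```

```text
15.275 tcp jig [ -43.67 -183.8 ] z 0.0363 F jig [-4.93 -5.96] fz 3.56 yaw -5.18 mom [-1.19  1.1   0.36]
```

>>> send_rows(
  commands=[0.0001,0.0015,0,0,0,0,0.004,0.0003,0.003,0,0,0,0,0.004,0.0004,0.0045,0,0,0,0,0.004,0.0006,0.006,0,0,0,0,0.004,0.0007,0.0075,0,0,0,0,0.004,0.0008,0.009,0,0,0,0,0.004,0.001,0.0105,0,0,0,0,0.004,0.0011,0.012,0,0,0,0,0.004],
)

```text
clock: 16.27
position: [0.5504, 0.0563, 0.0364]
tool_rot: [[0.996, 0.003, 0.09], [-0.09, 0.004, 0.996], [0.002, -1.0, 0.005]]
force: [-5.9, -6.1, 1.5]
grip_width: 0.0137
```

```bash
python3 j.py
```

```text
16.275 tcp jig [ -43.69 -172.35] z 0.0364 F jig [-5.81 -6.42] fz 3.38 yaw -5.19 mom [-1.1   1.02  0.35]
```

>>> send_rows(
  commands=[0.0001,0.0008,0,0,0,0,0.004,0.0002,0.0016,0,0,0,0,0.004,0.0002,0.0024,0,0,0,0,0.004,0.0003,0.0032,0,0,0,0,0.004,0.0004,0.004,0,0,0,0,0.004],
)

```text
clock: 16.9
position: [0.5508, 0.0597, 0.0365]
tool_rot: [[0.996, 0.003, 0.09], [-0.09, 0.004, 0.996], [0.002, -1.0, 0.004]]
force: [-4.5, -5.2, 1.2]
grip_width: 0.0138
```

```bash
python3 j.py
```

```text
16.9 tcp jig [ -43.67 -168.92] z 0.0365 F jig [-4.47 -5.43] fz 3.05 yaw -5.18 mom [-1.13  1.14  0.42]
```

>>> send_rows(
  commands=[0.0001,0.0008,0,0,0,0,0.004,0.0002,0.0016,0,0,0,0,0.004,0.0003,0.0024,0,0,0,0,0.004,0.0004,0.0032,0,0,0,0,0.004,0.0005,0.004,0,0,0,0,0.004],
)

```text
clock: 17.52
position: [0.5511, 0.0631, 0.0366]
tool_rot: [[0.996, 0.002, 0.09], [-0.09, 0.003, 0.996], [0.002, -1.0, 0.003]]
force: [-5.5, -6.2, 1.1]
grip_width: 0.014
```

```bash
python3 j.py
```

```text
17.525 tcp jig [ -43.63 -165.55] z 0.0366 F jig [-5.38 -6.51] fz 2.97 yaw -5.18 mom [-1.18  1.06  0.38]
```

>>> send_rows(
  commands=[0.0001,0.0008,0,0,0,0,0.004,0.0002,0.0016,0,0,0,0,0.004,0.0003,0.0024,0,0,0,0,0.004,0.0003,0.0032,0,0,0,0,0.004,0.0004,0.004,0,0,0,0,0.004],
)

```text
clock: 18.15
position: [0.5514, 0.0665, 0.0366]
tool_rot: [[0.996, 0.002, 0.09], [-0.09, 0.002, 0.996], [0.002, -1.0, 0.002]]
force: [-4.7, -5.4, 0.7]
grip_width: 0.0135
```

```bash
python3 j.py
```

```text
18.15 tcp jig [ -43.7  -162.14] z 0.0366 F jig [-4.71 -5.7 ] fz 2.63 yaw -5.19 mom [-1.1   1.03  0.42]
```

>>> send_rows(
  commands=[0.0001,0.0008,0,0,0,0,0.004,0.0002,0.0016,0,0,0,0,0.004,0.0003,0.0024,0,0,0,0,0.004,0.0004,0.0032,0,0,0,0,0.004],
)

```text
clock: 18.65
position: [0.5516, 0.0691, 0.0367]
tool_rot: [[0.996, 0.002, 0.09], [-0.09, 0.001, 0.996], [0.002, -1.0, 0.001]]
force: [-5.6, -5.1, 0.7]
grip_width: 0.0137
```

```bash
python3 j.py
```

```text
18.65 tcp jig [ -43.68 -159.51] z 0.0367 F jig [-5.61 -5.43] fz 2.63 yaw -5.19 mom [-1.08  1.06  0.32]
```

>>> send_rows(
  commands=[0.0001,0.0008,0,0,0,0,0.004,0.0002,0.0016,0,0,0,0,0.004,0.0002,0.0024,0,0,0,0,0.004,0.0003,0.0032,0,0,0,0,0.004],
)

```text
clock: 19.15
position: [0.5519, 0.0717, 0.0368]
tool_rot: [[0.996, 0.002, 0.09], [-0.09, 0.0, 0.996], [0.001, -1.0, 0.001]]
force: [-4.1, -5.2, 1.1]
grip_width: 0.014
```

```bash
python3 j.py
```

```text
19.15 tcp jig [ -43.66 -156.87] z 0.0368 F jig [-4.14 -5.43] fz 3.01 yaw -5.19 mom [-1.02  0.99  0.43]
```

>>> send_rows(
  commands=[0.0002,0.0008,0,0,0,0,0.004,0.0003,0.0016,0,0,0,0,0.004,0.0004,0.0024,0,0,0,0,0.004,0.0005,0.0028,0,0,0,0,0.004],
)

```text
clock: 19.65
position: [0.5522, 0.0727, 0.0372]
tool_rot: [[0.996, 0.001, 0.09], [-0.09, -0.002, 0.996], [0.001, -1.0, -0.002]]
force: [-5.7, -12.3, 6.8]
grip_width: 0.014
```

```bash
python3 look.py w9; python3 j.py; python3 - <<'E'
from h import *
p,d=capture("scene"); np.savez("s9.npz",p=p,d=d)
cv2.imwrite("pics/s9.png",cv2.resize(p[160:280,200:360],(800,600),interpolation=cv2.INTER_CUBIC))
E
```

```text
[0.55220294 0.07274718 0.03724085] [[0.996, 0.001, 0.09], [-0.09, -0.002, 0.996], [0.001, -1.0, -0.002]] 19.65 [ -5.74606212 -12.30208836   6.8166465 ] 0.01396945141648701
tcp jig [ -43.4 -155.8] stick bottom 0.0034408509964750644
block 144 ((-45.718345642089844, -135.0751953125), (14.12327766418457, 3.77175235748291), 3.0663111209869385) jig mean [ -45.7 -134.2] z 0.0402 pct [[-52.5, -136.7], [-38.8, -133.4]]
rail 3767 ((6.5694580078125, -153.8166046142578), (77.3848648071289, 18.874549865722656), 89.84793090820312) jig mean [   5.9 -151.2] z 0.0236 pct [[-2.7, -190.6], [15.2, -115.8]]
plate 4756 ((-43.51704406738281, -108.5340576171875), (134.61962890625, 89.97152709960938), 89.9176254272461) jig mean [ -43.7 -121.4] z 0.0755 pct [[-85.8, -174.2], [-0.8, -41.9]]
body 4713 ((-36.92009353637695, -123.69265747070312), (142.86474609375, 76.94091796875), 89.99974822998047) jig mean [ -39.  -118.9] z 0.0182 pct [[-74.4, -188.4], [1.4, -53.4]]
19.7 tcp jig [ -43.44 -155.78] z 0.0372 F jig [ -5.43 -12.21] fz 8.39 yaw -5.16 mom [-2.34  1.33  0.36]
```

View pics/s9.png

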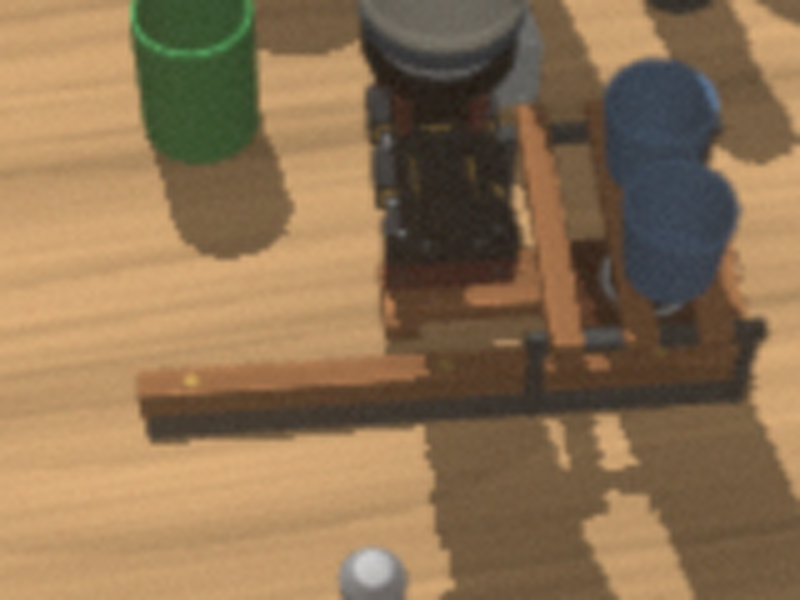

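The block's rear is now under the rack's edge; the jump from 5.5 to 12.2 N along the rail (about 7 N on the stop) shows that it is home. Hold briefly, then back off along y first, then sideways.

>>> send_rows(
  commands=[0,0.0002,0,0,0,0,0.004,0,0.0002,0,0,0,0,0.004,0,-0.0008,0,0,0,0,0.004,0,-0.0018,0,0,0,0,0.004,-0.0001,-0.0028,0,0,0,0,0.004,-0.0002,-0.0038,0,0,0,0,0.004,-0.0002,-0.0038,0,0,0,0,0.004],
)

```text
clock: 20.62
position: [0.5521, 0.0692, 0.0373]
tool_rot: [[0.996, 0.001, 0.09], [-0.09, -0.002, 0.996], [0.001, -1.0, -0.001]]
force: [-4.1, 2.3, -2.7]
grip_width: 0.0139
```

```bash
python3 j.py
```

```text
20.625 tcp jig [ -43.22 -159.39] z 0.0373 F jig [-4.77  2.1 ] fz -0.83 yaw -5.17 mom [0.47 0.96 0.46]
```

Face is off (only pad drag of 2 N remains). Now sideways off, then back.

>>> send_rows(
  commands=[-0.002,0.0002,0,0,0,0,0.004,-0.004,0.0004,0,0,0,0,0.004,-0.008,0.0007,0,0,0,0,0.004,-0.012,0.001,0,0,0,0,0.004,-0.013,-0.01,0,0,0,0,0.004,-0.015,-0.03,0,0,0,0,0.004,-0.017,-0.055,0.002,0,0,0,0.004,-0.019,-0.075,0.005,0,0,0,0.004],
)

```text
clock: 21.62
position: [0.5328, -0.0079, 0.0423]
tool_rot: [[0.996, 0.001, 0.091], [-0.091, -0.002, 0.996], [0.001, -1.0, -0.002]]
force: [0.1, -0.2, -2.5]
grip_width: 0.0137
```

```bash
cat > blk.py <<'E'
from h import *
import sys
n=sys.argv[1];c=sys.argv[2]
m=camera_model(c); p,d=capture(c);np.savez(n+".npz",p=p,d=d)
v,u=np.mgrid[0:420,0:560];W=world(c,u.ravel(),v.ravel(),d.ravel(),m);O=np.array([.6098,.2239])
J=(W[:,:2]-O)@np.c_[[.9958,-.092],[.092,.9958]]*1000;a,b=J.T;Z=W[:,2];ok=d.ravel()>0
for nm,k in(("block",(abs(Z-.04)<.004)&(a>-90)&(a<5)&(b>-150)&(b<20)),("rail",(abs(Z-.024)<.004)&(a>-12)&(a<30)&(b>-330)&(b<-20)),("stop",(abs(Z-.03)<.003)&(a>-85)&(a<-5)&(b>-10)&(b<35)),("rack",(abs(Z-.082)<.004)&(a>-150)&(a<50)&(b>-130)&(b<40))):
    P=J[k&ok]
    if len(P)>5: print(nm,len(P),cv2.minAreaRect(P.astype(np.float32)),np.percentile(P,[1,99],axis=0).round(1).tolist())
cv2.imwrite(f"pics/{n}.png",p)
E
python3 blk.py w10 wrist; python3 j.py
```

```text
rail 9371 ((10.111703872680664, -190.81832885742188), (173.2003631591797, 28.915897369384766), 89.02921295166016) [[-2.7, -274.2], [15.5, -106.5]]
21.675 tcp jig [ -55.19 -239.64] z 0.0426 F jig [-0.3  -1.33] fz 0.03 yaw -5.26 mom [-0.13 -0.05  0.01]
```

View pics/w10.png

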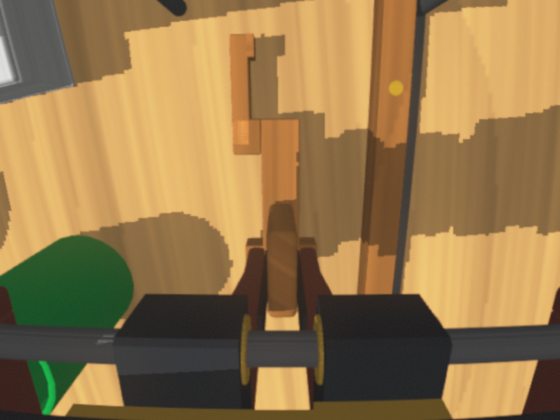

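>>> send_rows(
  commands=[0,0,0.03,0,0,0,0.004,0,0,0.07,0,0,0,0.004,0,0.01,0.11,0,0,0,0.004,0,0.02,0.15,0,0,0,0.004,0,0.02,0.15,0,0,0,0.004],
)

```text
clock: 22.3
position: [0.535, 0.01, 0.1956]
tool_rot: [[0.996, 0.008, 0.092], [-0.092, -0.002, 0.996], [0.008, -1.0, -0.002]]
force: [-0.2, 0.7, -1.5]
grip_width: 0.0137
```

```bash
python3 blk.py w11 wrist; python3 blk.py s11 scene;  python3 j.py
```

```text
block 1781 ((-32.992523193359375, -62.7657356262207), (60.229827880859375, 22.461658477783203), 0.7344298362731934) [[-62.0, -73.0], [-3.3, -52.1]]
rail 4504 ((10.160752296447754, -183.3756561279297), (273.5962829589844, 26.986326217651367), 89.9932632446289) [[-3.1, -316.9], [15.0, -49.1]]
rack 4677 ((-46.468711853027344, -91.04995727539062), (164.89707946777344, 18.871192932128906), 0.10742127150297165) [[-126.8, -99.8], [33.9, -82.0]]
block 163 ((-29.06972312927246, -41.14346694946289), (63.84590148925781, 58.83338928222656), 88.88790130615234) [[-58.2, -73.0], [-0.4, -10.6]]
rail 563 ((11.048759460449219, -170.41973876953125), (298.7427062988281, 29.41667938232422), 87.06617736816406) [[-0.9, -316.5], [18.9, -25.0]]
stop 42 ((-33.95673751831055, 18.2770938873291), (9.737775802612305, 53.542564392089844), 89.20956420898438) [[-58.8, 13.3], [-7.7, 23.2]]
rack 604 ((-44.71461486816406, -49.0372314453125), (167.41598510742188, 98.45005798339844), 0.1900348961353302) [[-123.9, -98.0], [36.9, -1.3]]
22.4 tcp jig [ -57.41 -220.41] z 0.1922 F jig [-1.27  0.46] fz 0.1 yaw -5.28 mom [-0.1  -0.13 -0.  ]
```

View pics/w11.png

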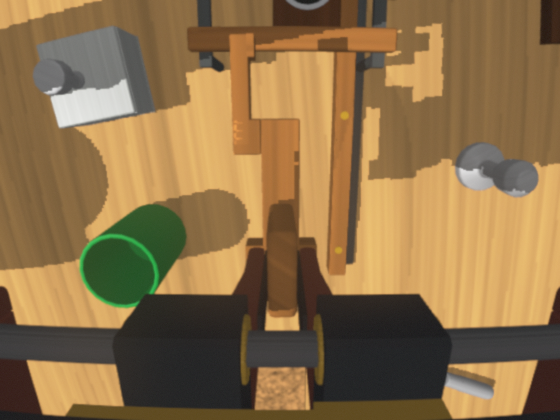

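>>> send_rows(
  commands=[0,0,0.05,0,0,0,0.004,0,0.03,0.055,0,0,0,0.004,0,0.06,0.055,0,0,0,0.004,0,0.06,0.055,0,0,0,0.004],
)

```text
clock: 22.9
position: [0.5313, 0.0703, 0.2453]
tool_rot: [[0.996, -0.002, 0.09], [-0.09, -0.003, 0.996], [-0.002, -1.0, -0.003]]
force: [0.2, -0.1, -1.9]
grip_width: 0.0133
```

```bash
python3 blk.py w12 wrist; python3 - <<'E'
import cv2
p=cv2.imread('pics/w12.png');cv2.imwrite('pics/w12c.png',cv2.resize(p[0:180,160:420],(800,554),interpolation=cv2.INTER_CUBIC))
E
```

```text
block 1743 ((-32.445274353027344, -48.12743377685547), (66.61064147949219, 60.7665901184082), 88.92374420166016) [[-63.0, -80.9], [-3.5, -15.7]]
rail 2949 ((9.270596504211426, -184.41912841796875), (254.7829132080078, 26.158235549926758), 89.3266830444336) [[-3.2, -307.7], [14.8, -59.2]]
stop 358 ((-38.22663116455078, 16.154996871948242), (37.746402740478516, 11.439451217651367), 0.43137553334236145) [[-56.1, 10.5], [-21.3, 21.7]]
rack 5806 ((-46.62696075439453, -50.71439743041992), (165.56808471679688, 97.62495422363281), 0.07077552378177643) [[-127.9, -99.0], [34.3, -3.6]]
```

View pics/w12c.png

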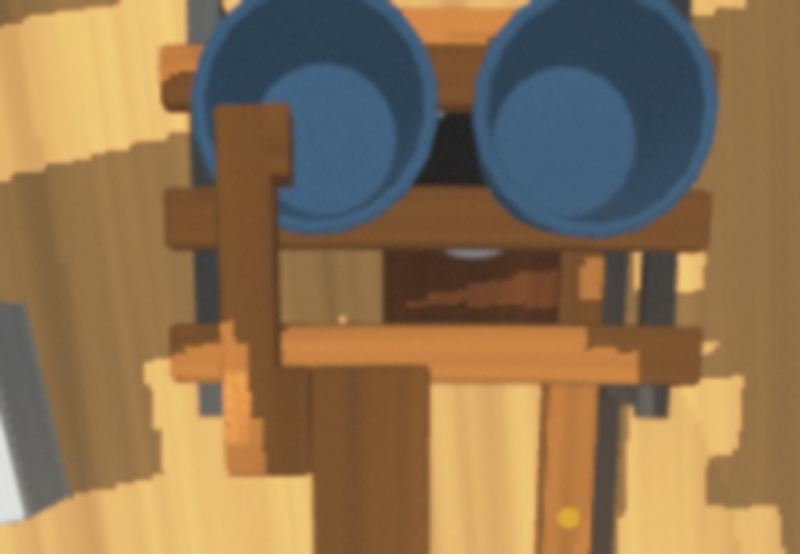

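>>> send_rows(
  commands=[-0.006,-0.04,0,0,0,0,0.004,-0.012,-0.095,0,0,0,-0.02,0.004,-0.018,-0.15,-0.01,0,0,-0.04,0.004,-0.024,-0.205,-0.04,0,0,-0.06,0.004,-0.03,-0.26,-0.07,0,0,-0.08,0.004,-0.036,-0.315,-0.1,0,0,-0.1,0.004,-0.043,-0.37,-0.13,0,0,-0.108,0.004,-0.047,-0.41,-0.15,0,0,-0.108,0.004],
)

```text
clock: 23.95
position: [0.4817, -0.3431, 0.0927]
tool_rot: [[0.98, -0.005, 0.2], [-0.2, -0.002, 0.98], [-0.005, -1.0, -0.002]]
force: [0.2, 0.5, -1.5]
grip_width: 0.0134
```

```bash
python3 - <<'E'
from h import *
s=sense();print(s["position"],np.round(s["tool_rot"],3).tolist())
m=camera_model("wrist");p,d=capture("wrist")
v,u=np.mgrid[0:420,0:560];W=world("wrist",u.ravel(),v.ravel(),d.ravel(),m);R=np.array(s["tool_rot"]);L=(W-s["position"])@R  # tool frame: x, y(down), z(fwd)
# top of bar (z fwd 25..65) and arm (72..112): height
for nm,a,b,c,e in(("bar",-9,9,28,68),("arm",-27,-18,75,110)):
    k=(L[:,0]*1e3>a)&(L[:,0]*1e3<b)&(L[:,2]*1e3>c)&(L[:,2]*1e3<e)&(abs(L[:,1]*1e3-18)<8)&(d.ravel()>0)
    P=W[k]; A=np.c_[L[k][:,2],L[k][:,0],np.ones(k.sum())]; print(nm,k.sum(),"meanz rel",P[:,2].mean()-s["position"][2],"mean fwd",L[k][:,2].mean(),"slope fwd/x",np.linalg.lstsq(A,P[:,2],rcond=None)[0][:2])
E
```

```text
[ 0.48171644 -0.3431096   0.09268496] [[0.98, -0.005, 0.2], [-0.2, -0.002, 0.98], [-0.005, -1.0, -0.002]]
bar 2195 meanz rel -0.019086206792305133 mean fwd 0.04835153982239035 slope fwd/x [-0.02265135 -0.02367289]
arm 1099 meanz rel -0.019716273357317363 mean fwd 0.09286769218960633 slope fwd/x [-0.01710293 -0.11902927]
```

>>> send_rows(
  commands=[0.0025,0.0036,-0.02,0.0108,-0.0022,0,0.004,0.0025,0.0036,-0.035,0.0216,-0.0044,0,0.004,0.0025,0.0036,-0.045,0.0216,-0.0044,0,0.004,0.0025,0.0036,-0.05,0.0216,-0.0044,0,0.004,0.0025,0.0036,-0.053,0.0216,-0.0044,0,0.004,0.0025,0.0036,-0.0552,0.0216,-0.0044,0,0.004,0.0025,0.0036,-0.0552,0.0216,-0.0044,0,0.004,0.0025,0.0036,-0.0552,0.0216,-0.0044,0,0.004],
)

```text
clock: 25.0
position: [0.4838, -0.343, 0.0369]
tool_rot: [[0.98, -0.001, 0.2], [-0.2, 0.018, 0.98], [-0.004, -1.0, 0.018]]
force: [-2.0, 1.8, 6.3]
grip_width: 0.0139
```

```bash
python3 j.py
```

```text
25.0 tcp jig [ -73.37 -576.08] z 0.0369 F jig [-2.66  1.74] fz 8.23 yaw -11.55 mom [0.32 0.31 0.03]
```

>>> send_rows(
  commands=[0,0,0.0005,0,0,0,0.02,0,0,0.0005,0,0,0,0.03,0,0,0.0005,0,0,0,0.05,0,0,0.0005,0,0,0,0.05,0,0,0.02,0,0,0,0.05,0,0,0.06,0,0,0,0.05,0,0,0.11,0,0,0,0.05,0,-0.03,0.15,0,0,0,0.05],
)

```text
clock: 26.0
position: [0.4841, -0.3722, 0.1903]
tool_rot: [[0.98, 0.0, 0.198], [-0.198, 0.018, 0.98], [-0.003, -1.0, 0.017]]
force: [0.6, -0.3, -0.6]
grip_width: 0.0498
```

>>> send_rows(
  commands=[-0.04,-0.04,0.02,0,0,0,0.05,-0.08,-0.08,0.02,0,0,0,0.05,-0.12,-0.12,0.02,0,0,0,0.05,-0.16,-0.16,0.02,0,0,0,0.05,-0.16,-0.16,0.02,0,0,0,0.05],
)

```text
clock: 26.62
position: [0.3215, -0.5347, 0.2117]
tool_rot: [[0.979, 0.001, 0.203], [-0.203, 0.016, 0.979], [-0.002, -1.0, 0.016]]
force: [0.2, 0.8, 0.1]
grip_width: 0.0496
```

```bash
python3 blk.py t13 top; python3 j.py; python3 - <<'E'
from h import *
m=camera_model("top")
def pts(f):
    z=np.load(f);d=z["d"];v,u=np.mgrid[0:420,0:560];return world("top",u.ravel(),v.ravel(),d.ravel(),m),d.ravel()>0,z["p"]
A,ao,_=pts("top0.npz");B,bo,p=pts("t13.npz")
bx=dict(stick=(.42,.54,-.40,-.2,.012,.03),plate=(.42,.54,-.40,-.2,.066,.085),tube=(.34,.44,-.08,.01,.09,.11),tamper=(.7,.8,-.04,.05,.06,.1),cups=(.48,.65,.14,.25,.12,.15),scoop=(.64,.82,-.32,-.2,.006,.04),grinder=(.29,.38,.24,.38,.15,.23),tin=(.32,.43,.08,.18,.04,.11))
for n,(a,b,c,e,f,g) in bx.items():
  for W,o in((A,ao),(B,bo)):
    k=(W[:,0]>a)&(W[:,0]<b)&(W[:,1]>c)&(W[:,1]<e)&(W[:,2]>f)&(W[:,2]<g)&o; P=W[k]
    if len(P)>3: print(n,len(P),(P.mean(0)*1000).round(1),*[np.round(x,1) for x in cv2.minAreaRect(P[:,:2].astype(np.float32)*1000)])
    else: print(n,"few")
cv2.imwrite("pics/t13c.png",cv2.resize(p[130:290,160:440],(800,457),interpolation=cv2.INTER_CUBIC))
E
```

```text
block 157 ((-30.289087295532227, -45.464683532714844), (61.66807556152344, 59.592315673828125), 88.7126693725586) [[-59.4, -76.2], [-1.5, -16.5]]
rail 458 ((9.414972305297852, -186.66725158691406), (267.4279479980469, 21.98926544189453), 89.28749084472656) [[-0.9, -317.5], [17.4, -56.1]]
stop 37 ((-28.449010848999023, 16.11826515197754), (40.41837692260742, 12.572546005249023), 4.070201396942139) [[-48.6, 9.0], [-9.5, 21.5]]
rack 748 ((-44.59741973876953, -50.732078552246094), (98.00428771972656, 164.660400390625), 89.88455963134766) [[-125.6, -99.3], [36.4, -2.5]]
26.675 tcp jig [-216.03 -780.28] z 0.2114 F jig [-0.09 -0.11] fz 2.35 yaw -11.63 mom [-0.04 -0.04  0.02]
stick 308 [ 487.1 -295.1   19.6] [ 490.9 -292.6] [140.2  51.6] 78.8
stick 306 [ 485.1 -298.9   19.5] [ 489.7 -299.7] [142.8  54.5] 75.8
plate 81 [ 486.1 -336.3   75. ] [ 486.3 -337.4] [44.  14.1] 78.8
plate 80 [ 484.  -340.7   75.2] [ 484.1 -341.7] [43.8 13.7] 79.1
tube 120 [389.3 -38.6  99.9] [390.3 -37.8] [68.8 69.6] 0.9
tube 118 [389.4 -38.2 100. ] [390.3 -37.8] [68.9 69.5] 1.1
tamper 110 [748.7   7.8  83.1] [750.5   7.6] [29.7 29.9] 2.5
tamper 108 [748.7   7.6  83.1] [750.3   7.5] [29.5 30. ] 0.9
cups 299 [566.6 201.8 134.4] [563.8 198.1] [ 61.1 130.5] 84.7
cups 297 [567.4 201.8 134.3] [563.5 197.9] [ 60.6 129.9] 84.2
scoop 324 [ 719.9 -265.4   14.3] [ 718.1 -261.3] [111.7 149.4] 88.9
scoop 337 [ 722.6 -263.9   13.8] [ 729.6 -259.4] [113.7 176.3] 89.9
grinder 476 [329.7 293.7 181.3] [328.  308.7] [ 51.2 111.2] 0.7
grinder 473 [329.7 293.5 181.2] [324.1 306.9] [ 51.9 109.1] 9.4
tin 686 [374.  128.4  60.5] [373.8 129.5] [75.  75.4] 4.3
tin 687 [374.  128.4  60.5] [373.8 129.4] [75.3 75. ] 4.2
```

View pics/t13c.png

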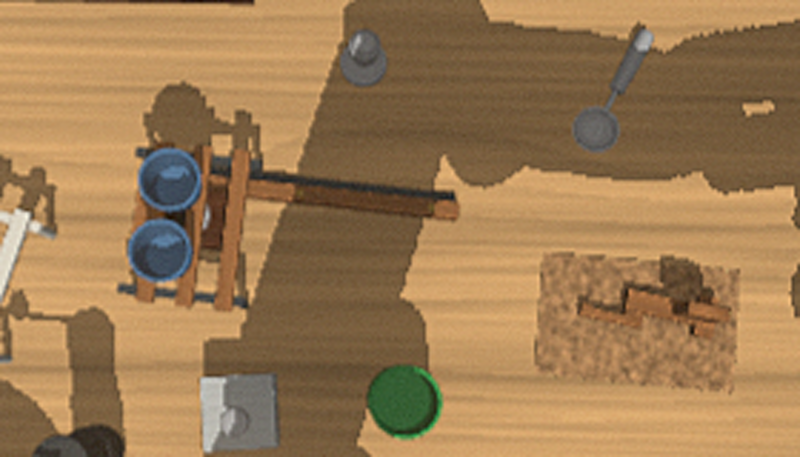

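```bash
python3 -c "
from rig import *
print(job_done(), sense()['clock'])"
```

```text
the job is handed in; nothing more can be done
the job is handed in; nothing more can be done
```

The block is home, the stick stands back on its mat, and the job is handed in. It took about 27 s of the 72 s allowed.

**What I did**
- **Fence:** I gripped the stick by its plate and used its pad to push the block flat against the rail near where it stood. The pad pressed with about 4–6 N.
- **Feed:** I pushed the block along the rail at about 4–6.5 N side pressure. The pushing force rose from 5.5 N to 12.2 N at the expected stop position, so about 7 N was on the stop.
- **Return:** I took the push face off first, then the pad, withdrew the stick, set it on the mat and let go.

**Last checks**
- **Block:** It sits flush with the rail, its far side and the rail face both at about x = -3 mm in my jig frame. Its rear and front edges were hidden by the rack, so contact with the stop rests on the force jump. The 2 N drag while backing off is well below what would move the block.
- **Stick:** It is upright on the mat, about 5 mm from where it started. It had tilted about 1.3° in the grip, and I corrected that before setting it down; contact on the mat was about 8 N.
- **Bystanders:** The tube, tamper, cups, grinder and tin are unchanged within 1 mm. The grinder's outline fit came out turned by about 9°, but its mean position is the same, so I put that down to noise. The scoop's outline fit came out longer (176 instead of 149 mm). It looks unmoved in the picture, it lay in changed shadow, and nothing went near it.

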